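# Find the heavy side of the unbalanced drum

## Task

The closed drum on the balancing stand has a hidden weight fixed somewhere inside it. First take the spirit level that was left on the stand's base plate out of the crank's way and lay it on the bench, clear of the stand. Then turn the drum round by its crank handle, feel where its heavy side lies, and finish with the program still holding the crank handle at rest where the heavy side hangs straight down, the crank arm clear of both dog pins so that the drum pulls neither way; do not touch the drum itself, and leave the tape measure, the round tin and the pipe ring where they are.

Things in the scene. Friction and masses are not known exactly. Their poses are not given: they have to be found in the camera images.
- stand: Fixed balancing stand: dark steel base plate 310x180 mm, 20 thick, grey bearing pillar at its back with a horizontal shaft 115 mm above the bench. Origin on the bench under the shaft, below the crank arm; plate reaches 200 mm in front (-x), 110 behind, 90 to each side. x along the shaft from handle (robot side) to pillar, y left, z up. Place and yaw (+-0.25 rad) vary.
- axis (a point): Point on the shaft's axis, 115 mm above the bench, 65 mm in front of the crank arm: centre of the 55 mm radius circle on which the handle goes round. Axes as the stand's. Hold the handle in this plane, not nearer the arm, so that the hand clears arm and drum.
- grip: Black sleeve of the crank handle: round bar 16 mm thick, 85 long (75 between its 22 mm end collars), parallel to the shaft, 55 mm from its axis, in front of the crank arm. It spins freely on its pin, so a hand pinching it from above, across the bar, keeps its direction as the crank goes round. Origin at mid length, 58 mm in front of the arm; x along the bar. Lowest: 60 mm above the bench.
- crank (a joint): Crank angle, rad, no end stops: 0 = handle straight up; grows clockwise seen from the robot. At angle c the handle lies at y = -55 sin c, z = +55 cos c mm from point axis (stand's axes). Starts within 0.9 of 0. Stiff (0.42 N m, 8 N at the handle): it stays where it is left; the heavy side adds or takes off up to 5 N.
- rotor (a joint): Drum's play against the crank, rad, + clockwise as the crank. Two 12 mm dog pins on the drum's face, at 60 mm radius, flank the 22 mm wide crank arm: 0 = arm midway (15 mm free each side), +-0.25 = arm bears on a pin. The drum moves in this play almost without friction: it leans + when its heavy side pulls clockwise, - when anticlockwise, and hangs free with the heavy side at the bottom.
- drum: Closed aluminium drum, 140 mm diameter, 36 thick, its front 12 mm behind the crank arm's plane. A weight (about 0.5 kg, 42 mm off axis) is fixed inside, unseen; its direction differs every time: it comes to the bottom at a crank angle somewhere from 1.7 to 4.58, and starts over 0.5 rad from there. Origin on the axis in the arm's plane; x along the shaft, z midway between the dog pins.
- spirit_level: Small spirit level, straight bar 226 mm long, 24 thick, 41 high, 0.19 kg, loose, upright on its long edge on the base plate, roughly along the shaft, its rear end under the crank handle's circle. Origin at the middle of its underside; y along its length, x across its thickness, z up. Grasp its middle across the thickness; lift it under 60 mm until it is out from under the crank.
- level_mid (a point): Centre of the spirit level, 20.5 mm above its underside.
- tape_measure: Bystander: tape measure, 35x89x63 mm, on the bench to the right. Origin at the centre of its underside.
- tin: Bystander: round lidded tin, 62 mm diameter, 34 high, on the bench to the left. Origin at the centre of its underside.
- pipe_ring: Bystander: offcut ring of pipe, 63 mm diameter, 43 high, on the bench to the right. Origin at the centre of its underside.

How it is judged:
On the way, in this order (a step that is already met when the one before it is completed fails the run):
1. the spirit level is off the stand, laid on the bench and let go (height (world z) of level_mid below 0.03 m and horizontal distance between level_mid and axis above 0.1 m and contact force between spirit_level and stand below 0.1 N and contact force between spirit_level and the fingers below 0.1 N and linear speed of spirit_level below 0.05 m/s), for 0.3 s.
2. the crank is being turned by its handle: the handle is held and has moved more than 30 mm (contact force between the fingers and grip above 1 N and distance of grip from where it was at the start of the episode above 0.03 m), for 0.2 s.
At the end, for the whole second after the job is handed in: Fingers hold the crank handle (over 1 N); crank (< 0.15 rad/s) and drum (< 0.25 rad/s) rest; crank arm within 0.18 rad of midway between the dog pins, heavy side down; the level lies still and released on the bench, centre under 30 mm high, over 100 mm from the point axis, off the stand (all of step 1 and contact force between the fingers and grip above 1 N and value of joint rotor between -0.18 and 0.18 rad and angular speed of drum below 0.25 rad/s and velocity of joint crank between -0.15 and 0.15 rad/s); the arm keeps its last pose, push and grip.
It fails at once if a bystander (tape measure, tin, pipe ring) is moved more than 30 mm (distance of any of tape_measure, tin, pipe_ring from where it was at the start of the episode above 0.03 m).
It fails at once if the hand or arm pushes the drum itself (more than 1 N) (contact force between any of the fingers, the arm and drum above 1 N).
It also fails if it takes over 69 s, if anything falls off the work surface, if the arm or the gripper's body presses on something with over 40 N, if the wrist force passes 120 N, or if a joint passes its speed limit or range.

## Robot

A 6-joint arm with a two-finger parallel gripper is mounted at the origin on a cart in front of the work surface, level with it; the furniture and walls round the work are solid. World frame = base frame: x ahead of the robot, y to its left, z up, the work surface at z = 0. Lengths are in m, angles in rad, forces in N, time in s.
With the tool pointing down it reaches from about 0.325 to 0.75 m from the base axis. Payload 7.6 kg.
Tool frame: the origin (TCP) lies on the centre line of the jaws, within the pads' length; the fingertips stand 14 mm ahead of it and the grasp point (between the pads) lies 5 mm behind it; z points along the fingers, y is the line along which they close (so a half turn about z gives the same grasp; the last joint's range is limited). The gripper opens to 85 mm and grips with 20 to 120 N. Pads are 22 mm wide; open, the fingers measure 114 mm over their backs; the gripper's body (76 mm by 85 mm) begins 54 mm behind the grasp point. The pads swing forward as they close: fully open they stand 13 mm farther back than shut.
Start: joints at [-1.171, 0.052, 1.401, -0, 1.689, -0.07], TCP at [0.238, -0.468, 0.214] pointing down, gripper open.
Joint ranges: [-2.9, 2.9], [-0.91, 2.17], [0.12, 2.37], [-1.06, 4.2], [0.26, 2.73], [-2.93, 2.93]. Speed limits (rad/s): [2.57, 2.57, 3.01, 3.14, 3.14, 3.14].

## Interface

Orientations are given as a unit quaternion [w, x, y, z].
In Python, from cell import readout, vision, bot gives the robot as it stands.
- The arm moves only by the shell command python3 -m handwheel 'ROWS'. ROWS is JSON, a list of rows, each an object of numbers: "dx", "dy", "dz": the shift along the tool's x, y, z in m; "rx", "ry", "rz": the turn, a rotation vector about the tool's x, y, z in rad; "hand": the finger opening in m, from 0 to 0.0854. In form: [{"dx": .., "dy": .., "dz": .., "rx": .., "ry": .., "rz": .., "hand": ..}, ...]. A call has exactly 10 rows; each row shifts and turns the commanded pose from where the row before left it, along the tool's axes as they then stand; what a row does not reach is not made up. A row lasts 1/12 s, in which the tool goes at most 41.7 mm and 7.16 degrees, less where a joint would pass 70% of its speed; a pose out of reach is approached as far as the arm can. A call with a gripper value outside its range is refused whole. The fingers move at their own pace and stop on an object; the grip force is fixed at half the most. Time passes only in rows, so rows that do not move let the fingers close, or fill a call up. It gives the time, the measured TCP pose, the force, the opening and the grip force at its end, in the units of the state.
- readout.read_state(): the state, without advancing time (a new reading comes with each control period).
- vision.get_image(name): name is "side" or "top" or "wrist"; returns a dict with "img" (384x512x3 uint8, red, green, blue), "fx", "fy", "cx", "cy" (pixels), "R" (3x3) and "t" (3): a world point X has camera coordinates R X + t; the wrist camera has in their place "tool_from_camera" (4x4, takes a point from camera to tool coordinates, whose origin is the TCP and whose axes are the flange's). Camera axes: x right, y down, z forward; pixel columns grow to the right and rows downward; lengths in m; the calibration is good to about 2 mm. A picture is of the moment at which its call begins: read the wrist's pose just before it. There is no depth.
- bot.hand_in(): hands the job in; it is judged then, once.
The state is a dict: "t": time; "q": joint angles; "qvel": joint speeds; "tau": joint torques, N m; "position": TCP position; "tool_rot": TCP orientation; "wrist_force": force on the tool from outside, world axes, zero at the start; "moment": the same for the moment, N m; "gripper_width": opening from 0.0 (shut) to 1.0 (fully open); "finger_force": force on a finger pad.
Only numpy, scipy, OpenCV 4.12 (cv2) and the standard library are available. Lean on these libraries where they do the work, as an engineer would, in place of code of your own. Each camera call takes 0.05 s, during which the arm holds its last target. There are 200 camera calls.

## Working session

There is one attempt and no reset: what is moved stays moved. The work goes in short steps, Python scripts to look and compute and a shell command to move; the robot and the scene stay as the last step left them, time stands still between calls to the robot, and variables do not carry over. Pictures are saved under pics/ and viewed, at most 11 in all, crops included, and the job is handed in when it is done.

```bash
ls; mkdir -p pics
python3 - <<'E'
from cell import readout, vision, bot
import cv2, numpy as np
s=readout.read_state(); print({k:np.round(v,3) for k,v in s.items()})
for n in("top","side"):
    d=vision.get_image(n); cv2.imwrite(f"pics/{n}0.png",cv2.cvtColor(d["img"],cv2.COLOR_RGB2BGR)); 
    np.savez(f"{n}0.npz",**d)
    print(n,d["fx"],d["cx"],d["cy"],np.round(d["R"],3).tolist(),np.round(d["t"],3))
E
```

```text
pics
{'t': np.float64(0.0), 'q': array([-1.171,  0.053,  1.402, -0.   ,  1.689, -0.07 ]), 'qvel': array([-0.001,  0.001,  0.   ,  0.   ,  0.001, -0.001]), 'tau': array([-1.0000e-03, -3.8167e+01, -3.6019e+01, -0.0000e+00,  6.0000e-03,
        0.0000e+00]), 'position': array([ 0.238, -0.468,  0.213]), 'tool_rot': array([-0.001,  0.973,  0.233, -0.   ]), 'wrist_force': array([ 0.007, -0.205,  0.468]), 'moment': array([ 0.028, -0.009,  0.   ]), 'finger_force': np.float64(0.0), 'gripper_width': np.float64(1.002)}
top 490.81013114121185 255.22200499741263 186.03302491986915 [[-0.018, -1.0, -0.02], [-0.983, 0.021, -0.185], [0.185, 0.016, -0.983]] [0.124 0.603 1.426]
side 359.84343546666287 255.5375156937586 188.69568098629918 [[-0.909, -0.417, -0.02], [-0.139, 0.346, -0.928], [0.394, -0.84, -0.373]] [0.609 0.18  0.923]
```

View pics/top0.png

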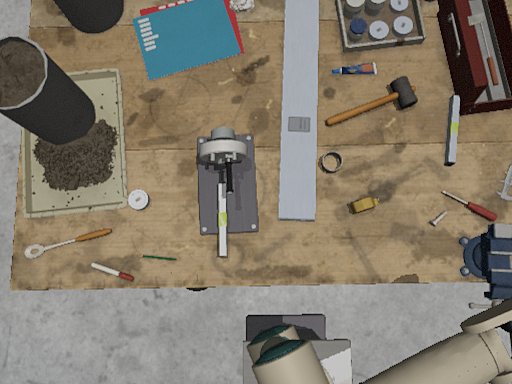

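View pics/side0.png

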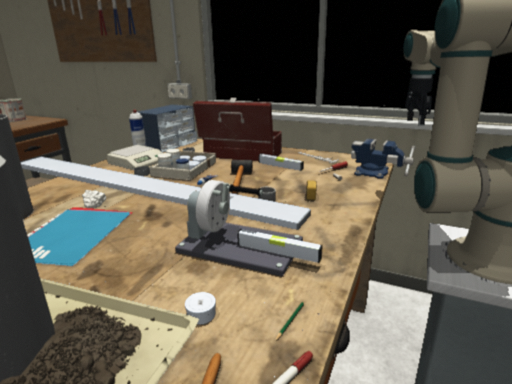

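Top view: stand plate spans about (199–258, 135–233). The bright level runs (221,183)–(223,257) with its green vial at (222,217). The black handle is near (230,160–192), the tin at (138,199), the ring at (331,161) and the tape at (363,204). The side view shows the drum at (212,208) and the level at (278,243). I'll enlarge both to measure them.

```bash
cat > h.py <<'E'
import numpy as np, cv2
from cell import readout, vision
from scipy.spatial.transform import Rotation as Rn
def cam(n):
    return vision.get_image(n)
def ray(d,u,v):
    R,t=np.array(d["R"]),np.array(d["t"]); c=-R.T@t
    w=R.T@np.array([(u-d["cx"])/d["fx"],(v-d["cy"])/d["fy"],1.]); return c,w/np.linalg.norm(w)
def onplane(d,u,v,z):
    c,w=ray(d,u,v); return c+w*(z-c[2])/w[2]
def proj(d,X):
    p=np.array(d["R"])@np.asarray(X)+np.array(d["t"]); return np.array([d["fx"]*p[0]/p[2]+d["cx"],d["fy"]*p[1]/p[2]+d["cy"]])
def crop(img,x0,y0,x1,y1,k,f):
    cv2.imwrite(f,cv2.cvtColor(cv2.resize(img[y0:y1,x0:x1],None,fx=k,fy=k,interpolation=cv2.INTER_CUBIC),cv2.COLOR_RGB2BGR))
E
python3 - <<'E'
from h import *
d=dict(np.load("top0.npz")); s=dict(np.load("side0.npz"))
a=cv2.resize(d["img"][120:264,180:275],None,fx=4,fy=4,interpolation=cv2.INTER_CUBIC)
b=cv2.resize(s["img"][170:280,165:330],None,fx=2.4,fy=4,interpolation=cv2.INTER_CUBIC)
b=cv2.copyMakeBorder(b,0,a.shape[0]-b.shape[0],0,0,cv2.BORDER_CONSTANT)
cv2.imwrite("pics/c0.png",np.hstack([a,b])[:,:,::-1]); print(a.shape,b.shape)
# plate mask
hsv=cv2.cvtColor(d["img"],cv2.COLOR_RGB2HSV)
m=((hsv[...,1]<60)&(hsv[...,2]<120)).astype(np.uint8); m[:125]=0;m[245:]=0;m[:,:190]=0;m[:,270:]=0
l=((hsv[...,1]<40)&(hsv[...,2]>150)).astype(np.uint8); l[:170]=0;l[270:]=0;l[:,:205]=0;l[:,245:]=0
for n,k in(("plate",m),("level",l)):
    c=max(cv2.findContours(k,0,2)[0],key=cv2.contourArea); print(n,cv2.contourArea(c),cv2.boundingRect(c),cv2.boxPoints(cv2.minAreaRect(c)).tolist())
E
```

```text
(576, 380, 3) (576, 396, 3)
plate 5012.5 (197, 129, 62, 116) [[193.94786071777344, 130.08248901367188], [252.24827575683594, 126.76995849609375], [258.80316162109375, 242.13613891601562], [200.5027618408203, 245.44866943359375]]
level 176.0 (219, 218, 8, 38) [[217.96084594726562, 218.13816833496094], [224.62887573242188, 217.83506774902344], [226.31753540039062, 254.98558044433594], [219.64950561523438, 255.28868103027344]]
```

View pics/c0.png

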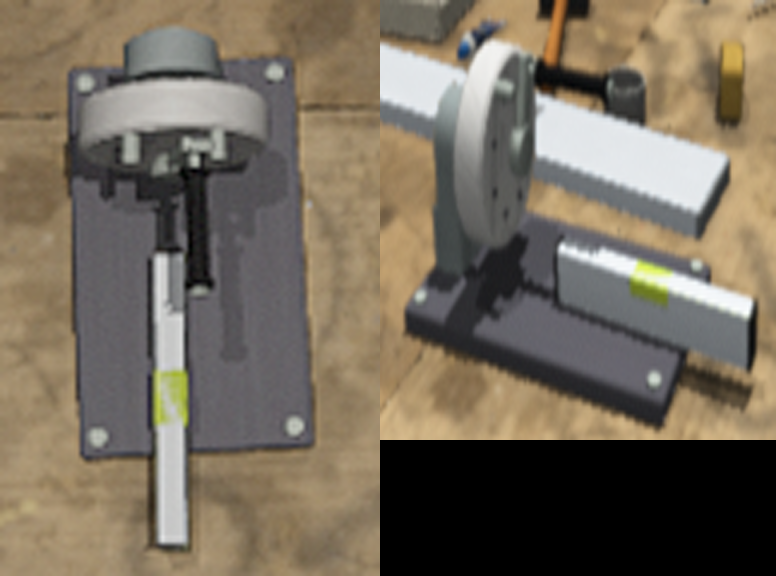

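The plate's corners in the top crop are (70,72), (295,60), (313,445) and (83,457). The level's top runs (165,252)–(172,545) with the vial at about (170,398), and the handle runs (197,150)–(201,290).

Run:
```python
from h import *
d=dict(np.load("top0.npz"))
P=lambda x,y,z: onplane(d,180+x/4-.4,120+y/4-.4,z)
C=np.array([P(70,72,.02),P(295,60,.02),P(313,445,.02),P(83,457,.02)]); print("plate",C.round(3).tolist())
ctr=C.mean(0); ex=(C[0]+C[1]-C[2]-C[3]); ex[2]=0; print("len",np.linalg.norm(ex)/2); ex/=np.linalg.norm(ex); yaw=np.arctan2(ex[1],ex[0])
O=ctr+ex*.045; print("yaw",yaw,"stand origin",O.round(4)," axis pt",(O-.065*ex).round(4))
r=P(165,252,.061);f=P(172,545,.061); e=r-f; print("level",r.round(4),f.round(4),np.linalg.norm(e),"mid",((r+f)/2).round(4),"yaw",np.arctan2(e[1],e[0])); print("vial",P(170,398,.061).round(4))
ey=np.array([-ex[1],ex[0],0])
# handle: which crank angle: project mid grip for c
s=dict(np.load("side0.npz"))
for c in np.arange(-.9,.95,.15):
    g=O-.058*ex-.055*np.sin(c)*ey; g[2]=.115+.055*np.cos(c)
    a=g+.042*ex;b=g-.042*ex
    print(round(c,2),((proj(d,a)-[180,120])*4).round(),((proj(d,b)-[180,120])*4).round())
for n,z,u,v in(("tin",.034,138,199),("ring",.043,331,161),("tape",.063,363,204),("rail",.02,297,218),("railL",.02,280,218),("spoon",0.01,110,233),("pen",0.01,130,275),("green",0.0,160,257)): print(n,onplane(d,u,v,z).round(3))
```

```text
plate [[0.773, 0.294, 0.02], [0.778, 0.116, 0.02], [0.474, 0.107, 0.02], [0.468, 0.283, 0.02]]
len 0.30491132352990863
yaw 0.03230049860368848 stand origin [0.6681 0.2016 0.02  ]  axis pt [0.6031 0.1995 0.02  ]
level [0.6177 0.216  0.061 ] [0.3982 0.2119 0.061 ] 0.2196067314207546 mid [0.508  0.2139 0.061 ] yaw 0.01860673777558653
vial [0.5068 0.2128 0.061 ]
-0.9 [113. 182.] [117. 298.]
-0.75 [120. 180.] [124. 296.]
-0.6 [128. 178.] [132. 294.]
-0.45 [138. 176.] [142. 293.]
-0.3 [148. 174.] [152. 292.]
-0.15 [159. 173.] [163. 291.]
0.0 [171. 172.] [175. 290.]
0.15 [182. 172.] [187. 289.]
0.3 [194. 172.] [199. 289.]
0.45 [205. 172.] [210. 289.]
0.6 [215. 173.] [221. 290.]
0.75 [225. 174.] [230. 291.]
0.9 [233. 176.] [238. 292.]
tin [0.577 0.473 0.034]
ring [ 0.682 -0.122  0.043]
tape [ 0.543 -0.208  0.063]
rail [ 0.51  -0.013  0.02 ]
railL [0.512 0.039 0.02 ]
spoon [0.477 0.563 0.01 ]
pen [0.348 0.498 0.01 ]
green [0.401 0.41  0.   ]
```

```bash
python3 -m handwheel '[{"rz":0.1125,"hand":0.085},{"rz":0.1125},{"rz":0.1125},{"rz":0.1125},{"dx":0.015,"dy":-0.0376},{"dx":0.015,"dy":-0.0376},{"dx":0.015,"dy":-0.0376},{"dx":0.015,"dy":-0.0376},{"dx":0.015,"dy":-0.0376},{"dx":0.015,"dy":-0.0376}]'
python3 -m handwheel '[{"dx":0.015,"dy":-0.0376},{"dx":0.015,"dy":-0.0376},{"dx":0.015,"dy":-0.0376},{"dx":0.015,"dy":-0.0376},{"dx":0.015,"dy":-0.0376},{"dx":0.015,"dy":-0.0376},{"dx":0.015,"dy":-0.0376},{"dx":0.015,"dy":-0.0376},{"dx":0.015,"dy":-0.0376},{"dx":0.015,"dy":-0.0376}]'
python3 -m handwheel '[{"dx":0.015,"dy":-0.0376},{"dx":0.015,"dy":-0.0376},{"dz":0},{"dz":0},{"dz":0},{"dz":0},{"dz":0},{"dz":0},{"dz":0},{"dz":0}]'
python3 - <<'E'
from h import *
s=readout.read_state(); d=cam("wrist"); np.savez("w1.npz",pos=s["position"],rot=s["tool_rot"],**d)
R=Rn.from_quat(s["tool_rot"],scalar_first=True); print(s["t"],s["position"].round(4),"toolx",R.apply([1,0,0]).round(4),"z",R.apply([0,0,1]).round(3),s["q"].round(2))
cv2.imwrite("pics/w1.png",d["img"][:,:,::-1])
E
```

```text
0.1 [ 0.2376 -0.4679  0.2133] toolx [8.917e-01 4.527e-01 1.000e-04] z [-0.001  0.001 -1.   ] [-1.17  0.05  1.4  -0.    1.69 -0.07]invalid input at $[0]: expected keys dx, dy, dz, rx, ry, rz, hand
invalid input at $[0]: expected keys dx, dy, dz, rx, ry, rz, hand
invalid input at $[0]: expected keys dx, dy, dz, rx, ry, rz, hand
```

View pics/w1.png

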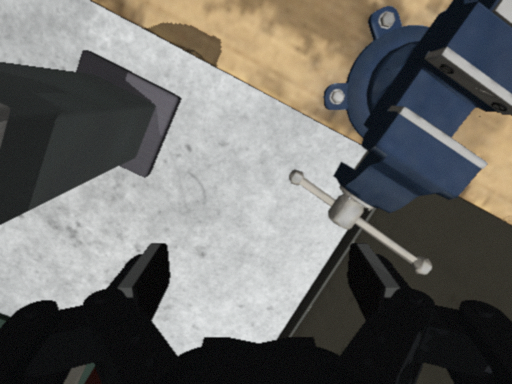

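The call was refused because every row needs all seven keys. The wrist view shows only the start pose, with the vise handle at (360,220). I'll send it again in full.

```bash
python3 -m handwheel '[{"dx":0,"dy":0,"dz":0,"rx":0,"ry":0,"rz":0.1125,"hand":0.085},{"dx":0,"dy":0,"dz":0,"rx":0,"ry":0,"rz":0.1125,"hand":0.085},{"dx":0,"dy":0,"dz":0,"rx":0,"ry":0,"rz":0.1125,"hand":0.085},{"dx":0,"dy":0,"dz":0,"rx":0,"ry":0,"rz":0.1125,"hand":0.085},{"dx":0.015,"dy":-0.0376,"dz":0,"rx":0,"ry":0,"rz":0,"hand":0.085},{"dx":0.015,"dy":-0.0376,"dz":0,"rx":0,"ry":0,"rz":0,"hand":0.085},{"dx":0.015,"dy":-0.0376,"dz":0,"rx":0,"ry":0,"rz":0,"hand":0.085},{"dx":0.015,"dy":-0.0376,"dz":0,"rx":0,"ry":0,"rz":0,"hand":0.085},{"dx":0.015,"dy":-0.0376,"dz":0,"rx":0,"ry":0,"rz":0,"hand":0.085},{"dx":0.015,"dy":-0.0376,"dz":0,"rx":0,"ry":0,"rz":0,"hand":0.085}]' &&
python3 -m handwheel '[{"dx":0.015,"dy":-0.0376,"dz":0,"rx":0,"ry":0,"rz":0,"hand":0.085},{"dx":0.015,"dy":-0.0376,"dz":0,"rx":0,"ry":0,"rz":0,"hand":0.085},{"dx":0.015,"dy":-0.0376,"dz":0,"rx":0,"ry":0,"rz":0,"hand":0.085},{"dx":0.015,"dy":-0.0376,"dz":0,"rx":0,"ry":0,"rz":0,"hand":0.085},{"dx":0.015,"dy":-0.0376,"dz":0,"rx":0,"ry":0,"rz":0,"hand":0.085},{"dx":0.015,"dy":-0.0376,"dz":0,"rx":0,"ry":0,"rz":0,"hand":0.085},{"dx":0.015,"dy":-0.0376,"dz":0,"rx":0,"ry":0,"rz":0,"hand":0.085},{"dx":0.015,"dy":-0.0376,"dz":0,"rx":0,"ry":0,"rz":0,"hand":0.085},{"dx":0.015,"dy":-0.0376,"dz":0,"rx":0,"ry":0,"rz":0,"hand":0.085},{"dx":0.015,"dy":-0.0376,"dz":0,"rx":0,"ry":0,"rz":0,"hand":0.085}]' &&
python3 -m handwheel '[{"dx":0.015,"dy":-0.0376,"dz":0,"rx":0,"ry":0,"rz":0,"hand":0.085},{"dx":0.015,"dy":-0.0376,"dz":0,"rx":0,"ry":0,"rz":0,"hand":0.085},{"dx":0,"dy":0,"dz":0,"rx":0,"ry":0,"rz":0,"hand":0.085},{"dx":0,"dy":0,"dz":0,"rx":0,"ry":0,"rz":0,"hand":0.085},{"dx":0,"dy":0,"dz":0,"rx":0,"ry":0,"rz":0,"hand":0.085},{"dx":0,"dy":0,"dz":0,"rx":0,"ry":0,"rz":0,"hand":0.085},{"dx":0,"dy":0,"dz":0,"rx":0,"ry":0,"rz":0,"hand":0.085},{"dx":0,"dy":0,"dz":0,"rx":0,"ry":0,"rz":0,"hand":0.085},{"dx":0,"dy":0,"dz":0,"rx":0,"ry":0,"rz":0,"hand":0.085},{"dx":0,"dy":0,"dz":0,"rx":0,"ry":0,"rz":0,"hand":0.085}]'
python3 - <<'E'
from h import *
s=readout.read_state(); d=cam("wrist"); np.savez("w1.npz",pos=s["position"],rot=s["tool_rot"],**d)
R=Rn.from_quat(s["tool_rot"],scalar_first=True); print(s["t"],s["position"].round(4),"toolx",R.apply([1,0,0]).round(4),"z",R.apply([0,0,1]).round(3),s["q"].round(2))
cv2.imwrite("pics/w2.png",d["img"][:,:,::-1]); print(d["tool_from_camera"],d["fx"],d["cx"],d["cy"])
E
```

```text
t: 0.98
position: [0.3233, -0.2389, 0.2138]
tool_rot: [-0.0, 1.0, 0.01, 0.0]
wrist_force: [1.6, -0.1, 0.3]
gripper_width: 0.997
finger_force: 0.0
t: 1.82
position: [0.4659, 0.1403, 0.2138]
tool_rot: [0.0, 1.0, 0.01, -0.0]
wrist_force: [0.5, -0.9, 0.3]
gripper_width: 0.994
finger_force: 0.0
t: 2.65
position: [0.4943, 0.2134, 0.2143]
tool_rot: [-0.0, 1.0, 0.01, 0.0]
wrist_force: [0.6, -0.1, 0.7]
gripper_width: 0.995
finger_force: 0.0
2.65 [0.4943 0.2134 0.2143] toolx [9.998e-01 1.910e-02 6.000e-04] z [ 0.001  0.    -1.   ] [ 0.34  0.09  1.36 -0.    1.69  1.89]
[[ 1.87840619e-04 -9.56062796e-01 -2.93161891e-01  7.43225809e-02]
 [ 9.99999844e-01  2.55958118e-05  5.57266792e-04  7.61019955e-04]
 [-5.25278331e-04 -2.93161950e-01  9.56062652e-01 -1.59363357e-01]
 [ 0.00000000e+00  0.00000000e+00  0.00000000e+00  1.00000000e+00]] 305.5970263698316 258.29464948133244 189.46732284083254
```

View pics/w2.png

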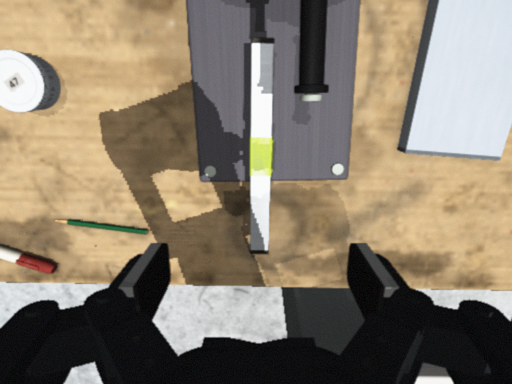

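The wrist view shows the level top at (262,40)–(260,248) with the vial at (261,156), nearly on the jaws' centre line. The handle's front end cap is at (311,95), and the plate's front corners are at (203,181) and (349,178).

```bash
cat >> h.py <<'E'
def wcam(d,pos,rot):
    T=np.array(d["tool_from_camera"]); R=Rn.from_quat(rot,scalar_first=True).as_matrix()
    Rw=R@T[:3,:3]; c=np.array(pos)+R@T[:3,3]; d=dict(d); d["R"]=Rw.T; d["t"]=-Rw.T@c; return d
E
python3 - <<'E'
from h import *
w=dict(np.load("w1.npz")); d=wcam(w,w["pos"],w["rot"])
print("level rear",onplane(d,262,41,.061),"front",onplane(d,260,248,.061),"vial",onplane(d,261,156,.061))
print("corners",onplane(d,203,181,.02),onplane(d,349,178,.02))
for z in(.15,.16,.17): print("cap",z,onplane(d,311,97,z))
for z in(.11,.12,.13,.14,.15,.16,.17,.18): print(z,onplane(d,312,30,z).round(4), onplane(d,312,80,z).round(4))
E
```

```text
level rear [0.61750345 0.21141353 0.061     ] front [0.40329136 0.20880361 0.061     ] vial [0.50910749 0.2099778  0.061     ]
corners [0.4696345  0.27837435 0.02      ] [0.4767028  0.10356104 0.02      ]
cap 0.15 [0.56850424 0.17702401 0.15      ]
cap 0.16 [0.56850398 0.17867948 0.16      ]
cap 0.17 [0.56850373 0.18033496 0.17      ]
0.11 [0.6184 0.1731 0.11  ] [0.5817 0.1705 0.11  ]
0.12 [0.6165 0.1747 0.12  ] [0.5812 0.1722 0.12  ]
0.13 [0.6146 0.1762 0.13  ] [0.5807 0.1738 0.13  ]
0.14 [0.6127 0.1778 0.14  ] [0.5802 0.1755 0.14  ]
0.15 [0.6108 0.1793 0.15  ] [0.5797 0.1771 0.15  ]
0.16 [0.6089 0.1809 0.16  ] [0.5792 0.1788 0.16  ]
0.17 [0.607  0.1824 0.17  ] [0.5787 0.1804 0.17  ]
0.18 [0.6051 0.184  0.18  ] [0.5782 0.1821 0.18  ]
```

```bash
python3 -m handwheel '[{"dx":0,"dy":0.002,"dz":0.03,"rx":0,"ry":0,"rz":0,"hand":0.085},{"dx":0,"dy":0,"dz":0.03,"rx":0,"ry":0,"rz":0,"hand":0.085},{"dx":0,"dy":0,"dz":0.03,"rx":0,"ry":0,"rz":0,"hand":0.085},{"dx":0,"dy":0,"dz":0.03,"rx":0,"ry":0,"rz":0,"hand":0.085},{"dx":0,"dy":0,"dz":0.025,"rx":0,"ry":0,"rz":0,"hand":0.085},{"dx":0,"dy":0,"dz":0.022,"rx":0,"ry":0,"rz":0,"hand":0.085},{"dx":0,"dy":0,"dz":0,"rx":0,"ry":0,"rz":0,"hand":0.085},{"dx":0,"dy":0,"dz":0,"rx":0,"ry":0,"rz":0,"hand":0.0},{"dx":0,"dy":0,"dz":0,"rx":0,"ry":0,"rz":0,"hand":0.0},{"dx":0,"dy":0,"dz":0,"rx":0,"ry":0,"rz":0,"hand":0.0}]' &&
python3 -m handwheel '[{"dx":0,"dy":0,"dz":0,"rx":0,"ry":0,"rz":0,"hand":0.0},{"dx":0,"dy":0,"dz":0,"rx":0,"ry":0,"rz":0,"hand":0.0},{"dx":0,"dy":0,"dz":0,"rx":0,"ry":0,"rz":0,"hand":0.0},{"dx":0,"dy":0,"dz":0,"rx":0,"ry":0,"rz":0,"hand":0.0},{"dx":0,"dy":0,"dz":0,"rx":0,"ry":0,"rz":0,"hand":0.0},{"dx":0,"dy":0,"dz":0,"rx":0,"ry":0,"rz":0,"hand":0.0},{"dx":0,"dy":0,"dz":0,"rx":0,"ry":0,"rz":0,"hand":0.0},{"dx":0,"dy":0,"dz":0,"rx":0,"ry":0,"rz":0,"hand":0.0},{"dx":0,"dy":0,"dz":0,"rx":0,"ry":0,"rz":0,"hand":0.0},{"dx":0,"dy":0,"dz":0,"rx":0,"ry":0,"rz":0,"hand":0.0}]'
```

```text
t: 3.53
position: [0.4955, 0.2123, 0.0492]
tool_rot: [-0.001, 1.0, 0.01, 0.002]
wrist_force: [-0.1, -0.3, 0.2]
gripper_width: 0.602
finger_force: 0.0
t: 4.37
position: [0.4943, 0.2119, 0.0469]
tool_rot: [0.0, 1.0, 0.01, -0.0]
wrist_force: [-0.5, -0.2, 0.3]
gripper_width: -0.003
finger_force: 0.0
```

The gripper closed on nothing, so I need to look.

Run:
```python
from h import *
s=readout.read_state(); print(s["gripper_width"],s["finger_force"])
b=cam("side"); a=cam("wrist"); t=cam("top")
A=cv2.resize(a["img"],(400,300)); B=cv2.resize(b["img"][170:280,165:330],(400,300)); C=cv2.resize(t["img"][120:264,180:308],None,fx=2,fy=2)
C=cv2.copyMakeBorder(C,0,300-C.shape[0],0,400-C.shape[1],cv2.BORDER_CONSTANT)
cv2.imwrite("pics/m3.png",np.vstack([np.hstack([A,B]),np.hstack([C,C*0])])[:,:,::-1])
```

```text
-0.002637851493482336 0.0
```

View pics/m3.png

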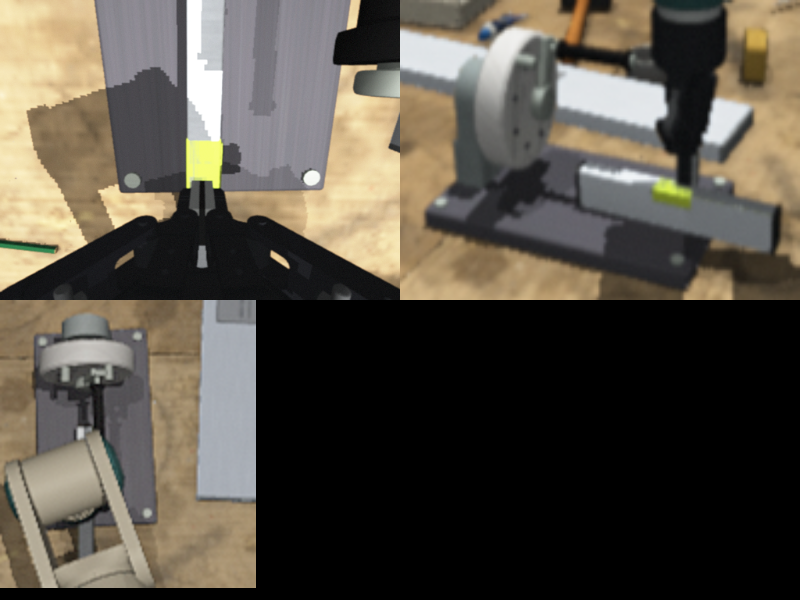

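Run:
```python
from h import *
s=readout.read_state(); p=s["position"]; print(p,s["wrist_force"])
b=dict(np.load("side0.npz"))
for z in(.033,.047,.061,.075): print(z,proj(b,[p[0],p[1],z]).round(1))
# level ends in side view
for x in(.3985,.6177):
  for z in(.02,.061): print("level",x,z,proj(b,[x,.224,z]).round(1))
w=cam("wrist"); d=wcam(w,p,s["tool_rot"])
for z in(.033,.047,.061,.075): print("w",z,proj(d,[p[0],p[1],z]).round(1))
print("vial edges at .061",onplane(d,259,180,.061),onplane(d,259,230,.061), "lvl L/R",onplane(d,240,190,.061),onplane(d,284,190,.061))
t=cam("top")["img"]; crop(b["img"],235,215,330,270,6,"pics/x.png"); crop(cam("side")["img"],235,200,330,270,8,"pics/s4.png")
```

```text
[0.49427255 0.21186436 0.04692949] [ 0.04302238 -0.21222935  0.66506293]
0.033 [283.2 248.6]
0.047 [283.2 243.9]
0.061 [283.3 239.1]
0.075 [283.3 234.3]
level 0.3985 0.02 [318.  263.6]
level 0.3985 0.061 [318.7 249.1]
level 0.6177 0.02 [238.6 245.6]
level 0.6177 0.061 [238.  232.2]
w 0.033 [256.9 222.5]
w 0.047 [256.8 232.2]
w 0.061 [256.7 243.6]
w 0.075 [256.6 257. ]
vial edges at .061 [0.52893896 0.21136162 0.061     ] [0.50208987 0.21080587 0.061     ] lvl L/R [0.52359746 0.22070615 0.061     ] [0.52403136 0.19881793 0.061     ]
```

View pics/s4.png

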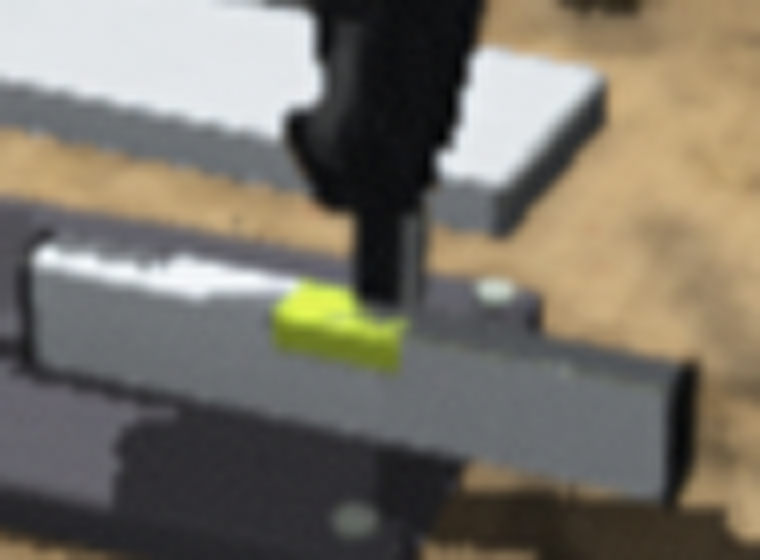

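The side view shows the closed fingertips ending on the level's top surface, at about (283,238), which is z≈0.062. The open pads in the wrist picture agree with this. The real tips therefore sit about 15 mm above the reported TCP, where the description says 14 mm ahead, so the fingers act about 30 mm shorter than described. I'll open, go about 30 mm lower and check the grasp by its width.

```bash
python3 -m handwheel '[{"dx":0,"dy":0,"dz":-0.015,"rx":0,"ry":0,"rz":0,"hand":0.085},{"dx":0,"dy":0,"dz":0,"rx":0,"ry":0,"rz":0,"hand":0.085},{"dx":0,"dy":0,"dz":0,"rx":0,"ry":0,"rz":0,"hand":0.085},{"dx":0,"dy":0,"dz":0,"rx":0,"ry":0,"rz":0,"hand":0.085},{"dx":0,"dy":0,"dz":0,"rx":0,"ry":0,"rz":0,"hand":0.085},{"dx":0,"dy":0,"dz":0,"rx":0,"ry":0,"rz":0,"hand":0.085},{"dx":0,"dy":0,"dz":0,"rx":0,"ry":0,"rz":0,"hand":0.085},{"dx":0,"dy":0,"dz":0.02,"rx":0,"ry":0,"rz":0,"hand":0.085},{"dx":0,"dy":0,"dz":0.015,"rx":0,"ry":0,"rz":0,"hand":0.085},{"dx":0,"dy":0,"dz":0.011,"rx":0,"ry":0,"rz":0,"hand":0.085}]' &&
python3 -m handwheel '[{"dx":0,"dy":0,"dz":0,"rx":0,"ry":0,"rz":0,"hand":0.0},{"dx":0,"dy":0,"dz":0,"rx":0,"ry":0,"rz":0,"hand":0.0},{"dx":0,"dy":0,"dz":0,"rx":0,"ry":0,"rz":0,"hand":0.0},{"dx":0,"dy":0,"dz":0,"rx":0,"ry":0,"rz":0,"hand":0.0},{"dx":0,"dy":0,"dz":0,"rx":0,"ry":0,"rz":0,"hand":0.0},{"dx":0,"dy":0,"dz":0,"rx":0,"ry":0,"rz":0,"hand":0.0},{"dx":0,"dy":0,"dz":0,"rx":0,"ry":0,"rz":0,"hand":0.0},{"dx":0,"dy":0,"dz":0,"rx":0,"ry":0,"rz":0,"hand":0.0},{"dx":0,"dy":0,"dz":0,"rx":0,"ry":0,"rz":0,"hand":0.0},{"dx":0,"dy":0,"dz":0,"rx":0,"ry":0,"rz":0,"hand":0.0}]'
```

```text
t: 5.5
position: [0.4936, 0.2116, 0.0144]
tool_rot: [0.0, 1.0, 0.01, -0.001]
wrist_force: [0.8, 0.1, 0.1]
gripper_width: 0.995
finger_force: 0.0
t: 6.33
position: [0.495, 0.2121, 0.0171]
tool_rot: [-0.0, 1.0, 0.01, 0.001]
wrist_force: [-0.7, -0.3, 4.5]
gripper_width: 0.24
finger_force: 59.6
```

The level is gripped (width 0.24, 60 N). Next I lift it a little, pull it back out, carry it right, and turn it 90° to lie across in front of the stand.

```bash
python3 -m handwheel '[{"dx":0,"dy":0,"dz":-0.012,"rx":0,"ry":0,"rz":0,"hand":0.0},{"dx":0,"dy":0,"dz":-0.01,"rx":0,"ry":0,"rz":0,"hand":0.0},{"dx":-0.03,"dy":0,"dz":0,"rx":0,"ry":0,"rz":0,"hand":0.0},{"dx":-0.03,"dy":0,"dz":0,"rx":0,"ry":0,"rz":0,"hand":0.0},{"dx":-0.03,"dy":0,"dz":0,"rx":0,"ry":0,"rz":0,"hand":0.0},{"dx":0,"dy":0.02,"dz":-0.015,"rx":0,"ry":0,"rz":0,"hand":0.0},{"dx":0,"dy":0.035,"dz":0,"rx":0,"ry":0,"rz":0,"hand":0.0},{"dx":0,"dy":0.035,"dz":0,"rx":0,"ry":0,"rz":0,"hand":0.0},{"dx":0,"dy":0.035,"dz":0,"rx":0,"ry":0,"rz":0,"hand":0.0},{"dx":0,"dy":0.035,"dz":0,"rx":0,"ry":0,"rz":0,"hand":0.0}]' &&
python3 -m handwheel '[{"dx":0,"dy":0.03,"dz":0,"rx":0,"ry":0,"rz":0,"hand":0.0},{"dx":0,"dy":0.022,"dz":0,"rx":0,"ry":0,"rz":0,"hand":0.0},{"dx":0,"dy":0,"dz":0,"rx":0,"ry":0,"rz":-0.12,"hand":0.0},{"dx":0,"dy":0,"dz":0,"rx":0,"ry":0,"rz":-0.12,"hand":0.0},{"dx":0,"dy":0,"dz":0,"rx":0,"ry":0,"rz":-0.12,"hand":0.0},{"dx":0,"dy":0,"dz":0,"rx":0,"ry":0,"rz":-0.12,"hand":0.0},{"dx":0,"dy":0,"dz":0,"rx":0,"ry":0,"rz":-0.12,"hand":0.0},{"dx":0,"dy":0,"dz":0,"rx":0,"ry":0,"rz":-0.12,"hand":0.0},{"dx":0,"dy":0,"dz":0,"rx":0,"ry":0,"rz":-0.12,"hand":0.0},{"dx":0,"dy":0,"dz":0,"rx":0,"ry":0,"rz":-0.12,"hand":0.0}]' &&
python3 -m handwheel '[{"dx":0,"dy":0,"dz":0,"rx":0,"ry":0,"rz":-0.12,"hand":0.0},{"dx":0,"dy":0,"dz":0,"rx":0,"ry":0,"rz":-0.12,"hand":0.0},{"dx":0,"dy":0,"dz":0,"rx":0,"ry":0,"rz":-0.12,"hand":0.0},{"dx":0,"dy":0,"dz":0,"rx":0,"ry":0,"rz":-0.12,"hand":0.0},{"dx":0,"dy":0,"dz":0,"rx":0,"ry":0,"rz":-0.12,"hand":0.0},{"dx":0,"dy":0,"dz":0,"rx":0,"ry":0,"rz":0,"hand":0.0},{"dx":0,"dy":0,"dz":0,"rx":0,"ry":0,"rz":0,"hand":0.0},{"dx":0,"dy":0,"dz":0,"rx":0,"ry":0,"rz":0,"hand":0.0},{"dx":0,"dy":0,"dz":0,"rx":0,"ry":0,"rz":0,"hand":0.0},{"dx":0,"dy":0,"dz":0,"rx":0,"ry":0,"rz":0,"hand":0.0}]'
```

```text
t: 7.17
position: [0.4073, 0.0488, 0.0539]
tool_rot: [0.0, 1.0, 0.01, 0.001]
wrist_force: [1.8, 1.0, -2.0]
gripper_width: 0.238
finger_force: 59.1
t: 8.0
position: [0.4086, -0.0019, 0.0537]
tool_rot: [0.0, 0.881, 0.473, 0.0]
wrist_force: [0.1, 0.2, -2.9]
gripper_width: 0.235
finger_force: 59.2
t: 8.83
position: [0.4085, -0.0019, 0.0531]
tool_rot: [0.0, 0.704, 0.71, -0.0]
wrist_force: [0.2, -0.4, -1.5]
gripper_width: 0.233
finger_force: 59.1
```

```bash
python3 -m handwheel '[{"dx":0,"dy":0,"dz":0.015,"rx":0,"ry":0,"rz":0,"hand":0.0},{"dx":0,"dy":0,"dz":0.015,"rx":0,"ry":0,"rz":0,"hand":0.0},{"dx":0,"dy":0,"dz":0.012,"rx":0,"ry":0,"rz":0,"hand":0.0},{"dx":0,"dy":0,"dz":0.006,"rx":0,"ry":0,"rz":0,"hand":0.0},{"dx":0,"dy":0,"dz":0.002,"rx":0,"ry":0,"rz":0,"hand":0.0},{"dx":0,"dy":0,"dz":0.002,"rx":0,"ry":0,"rz":0,"hand":0.0},{"dx":0,"dy":0,"dz":0.001,"rx":0,"ry":0,"rz":0,"hand":0.0},{"dx":0,"dy":0,"dz":0.001,"rx":0,"ry":0,"rz":0,"hand":0.0},{"dx":0,"dy":0,"dz":0,"rx":0,"ry":0,"rz":0,"hand":0.0},{"dx":0,"dy":0,"dz":0,"rx":0,"ry":0,"rz":0,"hand":0.0}]'
```

```text
t: 9.67
position: [0.4088, -0.0019, -0.0006]
tool_rot: [0.0, 0.704, 0.71, 0.0]
wrist_force: [0.1, -0.6, -1.5]
gripper_width: 0.236
finger_force: 59.2
```

```bash
python3 -m handwheel '[{"dx":0,"dy":0,"dz":0.001,"rx":0,"ry":0,"rz":0,"hand":0.0},{"dx":0,"dy":0,"dz":0,"rx":0,"ry":0,"rz":0,"hand":0.0},{"dx":0,"dy":0,"dz":0.001,"rx":0,"ry":0,"rz":0,"hand":0.0},{"dx":0,"dy":0,"dz":0,"rx":0,"ry":0,"rz":0,"hand":0.0},{"dx":0,"dy":0,"dz":0.001,"rx":0,"ry":0,"rz":0,"hand":0.0},{"dx":0,"dy":0,"dz":0,"rx":0,"ry":0,"rz":0,"hand":0.0},{"dx":0,"dy":0,"dz":0,"rx":0,"ry":0,"rz":0,"hand":0.0},{"dx":0,"dy":0,"dz":0,"rx":0,"ry":0,"rz":0,"hand":0.0},{"dx":0,"dy":0,"dz":0,"rx":0,"ry":0,"rz":0,"hand":0.0},{"dx":0,"dy":0,"dz":0,"rx":0,"ry":0,"rz":0,"hand":0.0}]'
```

```text
t: 10.5
position: [0.4088, -0.0019, -0.0029]
tool_rot: [0.0, 0.704, 0.71, 0.0]
wrist_force: [-3.7, -0.4, 8.8]
gripper_width: 0.232
finger_force: 60.7
```

The level is resting on the bench (8.8 N). I'll release it, rise and move over the handle.

```bash
python3 -m handwheel '[{"dx":0,"dy":0,"dz":0,"rx":0,"ry":0,"rz":0,"hand":0.07},{"dx":0,"dy":0,"dz":0,"rx":0,"ry":0,"rz":0,"hand":0.07},{"dx":0,"dy":0,"dz":0,"rx":0,"ry":0,"rz":0,"hand":0.07},{"dx":0,"dy":0,"dz":0,"rx":0,"ry":0,"rz":0,"hand":0.07},{"dx":0,"dy":0,"dz":0,"rx":0,"ry":0,"rz":0,"hand":0.07},{"dx":0,"dy":0,"dz":-0.02,"rx":0,"ry":0,"rz":0,"hand":0.07},{"dx":0,"dy":0,"dz":-0.025,"rx":0,"ry":0,"rz":0,"hand":0.07},{"dx":0,"dy":0,"dz":-0.03,"rx":0,"ry":0,"rz":0,"hand":0.07},{"dx":0,"dy":0,"dz":-0.03,"rx":0,"ry":0,"rz":0,"hand":0.07},{"dx":0,"dy":0,"dz":-0.03,"rx":0,"ry":0,"rz":0,"hand":0.07}]' &&
python3 -m handwheel '[{"dx":0,"dy":0,"dz":-0.035,"rx":0,"ry":0,"rz":0,"hand":0.07},{"dx":0,"dy":0,"dz":-0.035,"rx":0,"ry":0,"rz":0,"hand":0.07},{"dx":0,"dy":0,"dz":0,"rx":0,"ry":0,"rz":0.12,"hand":0.07},{"dx":0,"dy":0,"dz":0,"rx":0,"ry":0,"rz":0.12,"hand":0.07},{"dx":0,"dy":0,"dz":0,"rx":0,"ry":0,"rz":0.12,"hand":0.07},{"dx":0,"dy":0,"dz":0,"rx":0,"ry":0,"rz":0.12,"hand":0.07},{"dx":0,"dy":0,"dz":0,"rx":0,"ry":0,"rz":0.12,"hand":0.07},{"dx":0,"dy":0,"dz":0,"rx":0,"ry":0,"rz":0.12,"hand":0.07},{"dx":0,"dy":0,"dz":0,"rx":0,"ry":0,"rz":0.12,"hand":0.07},{"dx":0,"dy":0,"dz":0,"rx":0,"ry":0,"rz":0.12,"hand":0.07}]' &&
python3 -m handwheel '[{"dx":0,"dy":0,"dz":0,"rx":0,"ry":0,"rz":0.12,"hand":0.07},{"dx":0,"dy":0,"dz":0,"rx":0,"ry":0,"rz":0.12,"hand":0.07},{"dx":0,"dy":0,"dz":0,"rx":0,"ry":0,"rz":0.12,"hand":0.07},{"dx":0,"dy":0,"dz":0,"rx":0,"ry":0,"rz":0.12,"hand":0.07},{"dx":0,"dy":0,"dz":0,"rx":0,"ry":0,"rz":0.11,"hand":0.07},{"dx":0.028,"dy":-0.025,"dz":0,"rx":0,"ry":0,"rz":0,"hand":0.07},{"dx":0.028,"dy":-0.025,"dz":0,"rx":0,"ry":0,"rz":0,"hand":0.07},{"dx":0.028,"dy":-0.025,"dz":0,"rx":0,"ry":0,"rz":0,"hand":0.07},{"dx":0,"dy":0,"dz":0,"rx":0,"ry":0,"rz":0,"hand":0.07},{"dx":0,"dy":0,"dz":0,"rx":0,"ry":0,"rz":0,"hand":0.07}]'
python3 - <<'E'
from h import *
s=readout.read_state(); R=Rn.from_quat(s["tool_rot"],scalar_first=True); print(s["position"].round(4),"toolx",R.apply([1,0,0]).round(4))
d=cam("wrist"); d=wcam(d,s["position"],s["tool_rot"]); np.savez("w3.npz",**d); t=cam("top"); np.savez("t3.npz",**t)
A=cv2.resize(d["img"],(400,300)); B=cv2.resize(t["img"][120:300,180:420],(400,300))
cv2.imwrite("pics/m5.png",np.vstack([A,B])[:,:,::-1])
E
```

```text
t: 11.33
position: [0.4082, -0.0018, 0.1323]
tool_rot: [-0.0, 0.704, 0.71, -0.0]
wrist_force: [0.7, -0.0, -1.1]
gripper_width: 0.82
finger_force: 0.0
t: 12.17
position: [0.4085, -0.0018, 0.2009]
tool_rot: [-0.0, 0.953, 0.302, -0.0]
wrist_force: [0.2, -0.1, 0.9]
gripper_width: 0.821
finger_force: 0.0
t: 13.0
position: [0.4905, 0.0766, 0.1995]
tool_rot: [0.0, 1.0, 0.016, -0.001]
wrist_force: [-0.4, 0.5, 0.0]
gripper_width: 0.818
finger_force: 0.0
[0.4905 0.0766 0.1995] toolx [ 0.9995  0.0319 -0.0029]
```

View pics/m5.png

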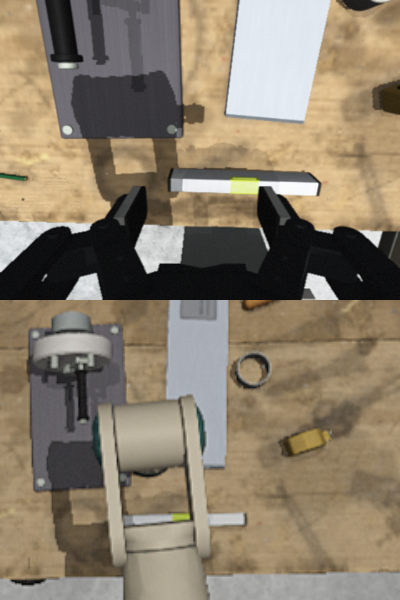

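The wrist view shows the level on the bench in front of the stand at (170–320,183), clear of it. The handle is free at (63,50) in the crop. Next I move over it and grip.

```bash
python3 -m handwheel '[{"dx":0.029,"dy":-0.025,"dz":0,"rx":0,"ry":0,"rz":0,"hand":0.07},{"dx":0.029,"dy":-0.025,"dz":0,"rx":0,"ry":0,"rz":0,"hand":0.07},{"dx":0.029,"dy":-0.025,"dz":0,"rx":0,"ry":0,"rz":0,"hand":0.07},{"dx":0.029,"dy":-0.025,"dz":0,"rx":0,"ry":0,"rz":0,"hand":0.07},{"dx":0,"dy":0,"dz":0,"rx":0,"ry":0,"rz":0,"hand":0.07},{"dx":0,"dy":0,"dz":0.02,"rx":0,"ry":0,"rz":0,"hand":0.07},{"dx":0,"dy":0,"dz":0.02,"rx":0,"ry":0,"rz":0,"hand":0.07},{"dx":0,"dy":0,"dz":0.015,"rx":0,"ry":0,"rz":0,"hand":0.07},{"dx":0,"dy":0,"dz":0.012,"rx":0,"ry":0,"rz":0,"hand":0.07},{"dx":0,"dy":0,"dz":0,"rx":0,"ry":0,"rz":0,"hand":0.07}]' &&
python3 -m handwheel '[{"dx":0,"dy":0,"dz":0,"rx":0,"ry":0,"rz":0,"hand":0.0},{"dx":0,"dy":0,"dz":0,"rx":0,"ry":0,"rz":0,"hand":0.0},{"dx":0,"dy":0,"dz":0,"rx":0,"ry":0,"rz":0,"hand":0.0},{"dx":0,"dy":0,"dz":0,"rx":0,"ry":0,"rz":0,"hand":0.0},{"dx":0,"dy":0,"dz":0,"rx":0,"ry":0,"rz":0,"hand":0.0},{"dx":0,"dy":0,"dz":0,"rx":0,"ry":0,"rz":0,"hand":0.0},{"dx":0,"dy":0,"dz":0,"rx":0,"ry":0,"rz":0,"hand":0.0},{"dx":0,"dy":0,"dz":0,"rx":0,"ry":0,"rz":0,"hand":0.0},{"dx":0,"dy":0,"dz":0,"rx":0,"ry":0,"rz":0,"hand":0.0},{"dx":0,"dy":0,"dz":0,"rx":0,"ry":0,"rz":0,"hand":0.0}]'
python3 - <<'E'
from h import *
s=readout.read_state(); R=Rn.from_quat(s["tool_rot"],scalar_first=True); print(s["position"].round(4),"toolx",R.apply([1,0,0]).round(4))
d=cam("side"); crop(d["img"],175,140,335,260,5,"pics/s6.png")
E
```

```text
t: 13.93
position: [0.6018, 0.1778, 0.1317]
tool_rot: [0.001, 1.0, 0.014, -0.002]
wrist_force: [0.4, 0.1, 0.7]
gripper_width: 0.818
finger_force: 0.0
t: 14.77
position: [0.6036, 0.1802, 0.1353]
tool_rot: [-0.001, 1.0, 0.015, 0.001]
wrist_force: [-0.2, 5.7, 3.9]
gripper_width: 0.159
finger_force: 58.5
[0.6036 0.1802 0.1353] toolx [0.9995 0.0309 0.0024]
```

View pics/s6.png

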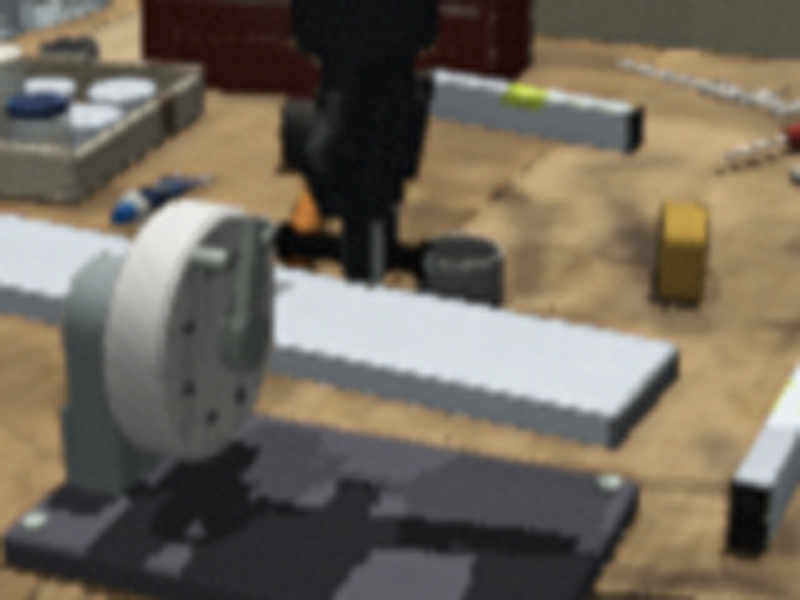

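The fingers hold the sleeve (width 0.16, 58 N), and the arm stands near a dog pin. I'll work out the arc steps in tool axes.

```bash
cat > arc.py <<'E'
import numpy as np,sys
c=float(sys.argv[1]);st=float(sys.argv[2]);n=int(sys.argv[3])
for k in range(n):
    print(round(c+st,2),"dy %.4f dz %.4f"%(.055*(np.sin(c+st)-np.sin(c)),.055*(np.cos(c)-np.cos(c+st)))); c+=st
E
python3 arc.py .32 .06 20
```

```text
0.38 dy 0.0031 dz 0.0011
0.44 dy 0.0030 dz 0.0013
0.5 dy 0.0029 dz 0.0015
0.56 dy 0.0028 dz 0.0017
0.62 dy 0.0027 dz 0.0018
0.68 dy 0.0026 dz 0.0020
0.74 dy 0.0025 dz 0.0022
0.8 dy 0.0024 dz 0.0023
0.86 dy 0.0022 dz 0.0024
0.92 dy 0.0021 dz 0.0026
0.98 dy 0.0019 dz 0.0027
1.04 dy 0.0018 dz 0.0028
1.1 dy 0.0016 dz 0.0029
1.16 dy 0.0014 dz 0.0030
1.22 dy 0.0012 dz 0.0031
1.28 dy 0.0010 dz 0.0031
1.34 dy 0.0009 dz 0.0032
1.4 dy 0.0007 dz 0.0032
1.46 dy 0.0005 dz 0.0033
1.52 dy 0.0003 dz 0.0033
```

```bash
python3 -m handwheel '[{"dx":0,"dy":0.0031,"dz":0.0011,"rx":0,"ry":0,"rz":0,"hand":0.0},{"dx":0,"dy":0.003,"dz":0.0013,"rx":0,"ry":0,"rz":0,"hand":0.0},{"dx":0,"dy":0.0029,"dz":0.0015,"rx":0,"ry":0,"rz":0,"hand":0.0},{"dx":0,"dy":0.0028,"dz":0.0017,"rx":0,"ry":0,"rz":0,"hand":0.0},{"dx":0,"dy":0.0027,"dz":0.0018,"rx":0,"ry":0,"rz":0,"hand":0.0},{"dx":0,"dy":0.0026,"dz":0.002,"rx":0,"ry":0,"rz":0,"hand":0.0},{"dx":0,"dy":0.0025,"dz":0.0022,"rx":0,"ry":0,"rz":0,"hand":0.0},{"dx":0,"dy":0.0024,"dz":0.0023,"rx":0,"ry":0,"rz":0,"hand":0.0},{"dx":0,"dy":0.0022,"dz":0.0024,"rx":0,"ry":0,"rz":0,"hand":0.0},{"dx":0,"dy":0.0021,"dz":0.0026,"rx":0,"ry":0,"rz":0,"hand":0.0}]'
python3 -c "
from cell import readout; s=readout.read_state(); print(s['position'].round(4),s['wrist_force'].round(1),s['moment'].round(2))"
python3 -m handwheel '[{"dx":0,"dy":0.0019,"dz":0.0027,"rx":0,"ry":0,"rz":0,"hand":0.0},{"dx":0,"dy":0.0018,"dz":0.0028,"rx":0,"ry":0,"rz":0,"hand":0.0},{"dx":0,"dy":0.0016,"dz":0.0029,"rx":0,"ry":0,"rz":0,"hand":0.0},{"dx":0,"dy":0.0014,"dz":0.003,"rx":0,"ry":0,"rz":0,"hand":0.0},{"dx":0,"dy":0.0012,"dz":0.0031,"rx":0,"ry":0,"rz":0,"hand":0.0},{"dx":0,"dy":0.001,"dz":0.0031,"rx":0,"ry":0,"rz":0,"hand":0.0},{"dx":0,"dy":0.0009,"dz":0.0032,"rx":0,"ry":0,"rz":0,"hand":0.0},{"dx":0,"dy":0.0007,"dz":0.0032,"rx":0,"ry":0,"rz":0,"hand":0.0},{"dx":0,"dy":0.0005,"dz":0.0033,"rx":0,"ry":0,"rz":0,"hand":0.0},{"dx":0,"dy":0.0003,"dz":0.0033,"rx":0,"ry":0,"rz":0,"hand":0.0}]'
python3 -c "
from cell import readout; s=readout.read_state(); print(s['position'].round(4),s['wrist_force'].round(1),s['moment'].round(2))"; python3 arc.py 1.52 .06 20
```

```text
t: 15.65
position: [0.6046, 0.1548, 0.1161]
tool_rot: [-0.002, 1.0, 0.016, 0.001]
wrist_force: [2.5, 8.5, 1.2]
gripper_width: 0.163
finger_force: 58.5
[0.6046 0.1548 0.1161] [2.5 8.5 1.2] [ 1.59 -0.37  0.1 ]
t: 16.48
position: [0.6051, 0.1444, 0.0858]
tool_rot: [-0.002, 1.0, 0.016, 0.002]
wrist_force: [2.4, 11.3, 3.1]
gripper_width: 0.163
finger_force: 60.0
[0.6051 0.1444 0.0858] [ 2.4 11.3  3.1] [ 2.   -0.28  0.08]
1.58 dy 0.0001 dz 0.0033
1.64 dy -0.0001 dz 0.0033
1.7 dy -0.0003 dz 0.0033
1.76 dy -0.0005 dz 0.0033
1.82 dy -0.0007 dz 0.0032
1.88 dy -0.0009 dz 0.0032
1.94 dy -0.0011 dz 0.0031
2.0 dy -0.0013 dz 0.0030
2.06 dy -0.0015 dz 0.0030
2.12 dy -0.0016 dz 0.0029
2.18 dy -0.0018 dz 0.0028
2.24 dy -0.0020 dz 0.0026
2.3 dy -0.0021 dz 0.0025
2.36 dy -0.0023 dz 0.0024
2.42 dy -0.0024 dz 0.0023
2.48 dy -0.0025 dz 0.0021
2.54 dy -0.0027 dz 0.0019
2.6 dy -0.0028 dz 0.0018
2.66 dy -0.0029 dz 0.0016
2.72 dy -0.0030 dz 0.0014
```

Forces: opposing tangential force fell from 6.0 N to 3.5 N, so the heavy side is pulling clockwise and lies further on. The measured circle is centred at TCP y=0.1994, z=0.0838. I'll go on, easing the command left by 2 mm.

```bash
cat > st.py <<'E'
from h import *
s=readout.read_state(); p=s["position"]; y=.1994-p[1]; z=p[2]-.0838; c=np.arctan2(y,z)%(2*np.pi); f=s["wrist_force"]
t=np.array([0,-np.cos(c),-np.sin(c)]); r=np.array([0,-np.sin(c),np.cos(c)])
print("t %.2f c %.3f r %.4f x %.4f  tang F %.1f rad F %.1f Fx %.1f width %.3f"%(s["t"],c,np.hypot(y,z),p[0],f@t,f@r,f[0],s["gripper_width"]))
E
python3 -m handwheel '[{"dx":0,"dy":-0.0001,"dz":0.0033,"rx":0,"ry":0,"rz":0,"hand":0.0},{"dx":0,"dy":-0.0003,"dz":0.0033,"rx":0,"ry":0,"rz":0,"hand":0.0},{"dx":0,"dy":-0.0005,"dz":0.0033,"rx":0,"ry":0,"rz":0,"hand":0.0},{"dx":0,"dy":-0.0007,"dz":0.0033,"rx":0,"ry":0,"rz":0,"hand":0.0},{"dx":0,"dy":-0.0009,"dz":0.0032,"rx":0,"ry":0,"rz":0,"hand":0.0},{"dx":0,"dy":-0.0011,"dz":0.0032,"rx":0,"ry":0,"rz":0,"hand":0.0},{"dx":0,"dy":-0.0013,"dz":0.0031,"rx":0,"ry":0,"rz":0,"hand":0.0},{"dx":0,"dy":-0.0015,"dz":0.003,"rx":0,"ry":0,"rz":0,"hand":0.0},{"dx":0,"dy":-0.0017,"dz":0.003,"rx":0,"ry":0,"rz":0,"hand":0.0},{"dx":0,"dy":-0.0018,"dz":0.0029,"rx":0,"ry":0,"rz":0,"hand":0.0}]' >/dev/null; python3 st.py
python3 -m handwheel '[{"dx":0,"dy":-0.0018,"dz":0.0028,"rx":0,"ry":0,"rz":0,"hand":0.0},{"dx":0,"dy":-0.002,"dz":0.0026,"rx":0,"ry":0,"rz":0,"hand":0.0},{"dx":0,"dy":-0.0021,"dz":0.0025,"rx":0,"ry":0,"rz":0,"hand":0.0},{"dx":0,"dy":-0.0023,"dz":0.0024,"rx":0,"ry":0,"rz":0,"hand":0.0},{"dx":0,"dy":-0.0024,"dz":0.0023,"rx":0,"ry":0,"rz":0,"hand":0.0},{"dx":0,"dy":0,"dz":0,"rx":0,"ry":0,"rz":0,"hand":0.0},{"dx":0,"dy":0,"dz":0,"rx":0,"ry":0,"rz":0,"hand":0.0},{"dx":0,"dy":0,"dz":0,"rx":0,"ry":0,"rz":0,"hand":0.0},{"dx":0,"dy":0,"dz":0,"rx":0,"ry":0,"rz":0,"hand":0.0},{"dx":0,"dy":0,"dz":0,"rx":0,"ry":0,"rz":0,"hand":0.0}]' >/dev/null; python3 st.py
python3 - <<'E'
from h import *
d=cam("side"); np.savez("s7.npz",**d)
yaw=.032; ex=np.array([np.cos(yaw),np.sin(yaw),0]); ey=np.array([-ex[1],ex[0],0]); ez=np.array([0,0,1.])
O=np.array([.6681,.1990,.115])
# rectify the drum's face plane as seen from robot: column grows to the right (-y)
k=400/.18
def rect(img,off):
    src=np.float32([proj(d,O+off*ex+a*ey+b*ez) for a,b in((.09,.09),(-.09,.09),(-.09,-.09),(.09,-.09))])
    H=cv2.getPerspectiveTransform(src,np.float32([[0,0],[400,0],[400,400],[0,400]]))
    return cv2.warpPerspective(img,H,(400,400),flags=cv2.INTER_CUBIC)
s0=dict(np.load("side0.npz"))["img"]
cv2.imwrite("pics/r7.png",np.hstack([rect(s0,.012),rect(d["img"],.012)])[:,:,::-1])
E
```

```text
t 17.32 c 2.127 r 0.0550 x 0.6048  tang F -3.8 rad F -8.2 Fx -1.9 width 0.162
t 18.15 c 2.427 r 0.0551 x 0.6044  tang F 0.0 rad F -8.7 Fx -1.6 width 0.159
```

View pics/r7.png

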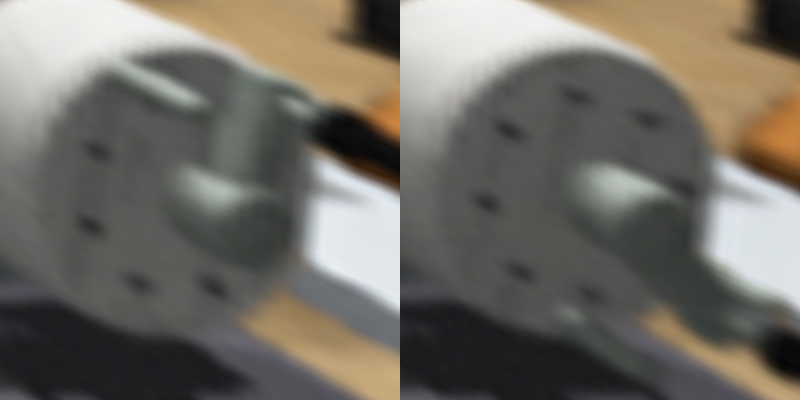

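In the rectified face views (left the start, right now), the pin base moved from (115,65) to (168,312). It is now on the clockwise side of the arm, so the drum leans + and is leading. The drum's holes let me track it automatically. I'll continue, raising the command by about 2 mm.

```bash
cat >> st.py <<'E'
d=cam("side")
yaw=.032; ex=np.array([np.cos(yaw),np.sin(yaw),0]); ey=np.array([-ex[1],ex[0],0]); ez=np.array([0,0,1.])
O=np.array([.6681,.1990,.115])
def rect(img,off=.012):
    src=np.float32([proj(d,O+off*ex+a*ey+b*ez) for a,b in((.09,.09),(-.09,.09),(-.09,-.09),(.09,-.09))])
    return cv2.warpPerspective(img,cv2.getPerspectiveTransform(src,np.float32([[0,0],[400,0],[400,400],[0,400]])),(400,400),flags=cv2.INTER_CUBIC)
def holes(img):
    g=cv2.GaussianBlur(cv2.cvtColor(rect(img),cv2.COLOR_RGB2GRAY),(0,0),2).astype(np.float32)
    k=cv2.getStructuringElement(cv2.MORPH_ELLIPSE,(41,41)); bh=cv2.morphologyEx(g,cv2.MORPH_BLACKHAT,k)
    n,_,stt,ct=cv2.connectedComponentsWithStats((bh>12).astype(np.uint8))
    out=[]
    for i in range(1,n):
        v=ct[i]-[177,193]
        if 80<stt[i,4]<900 and 70<np.hypot(*v)<118: out.append(v)
    v=np.array(out); a=np.arctan2(v[:,0],-v[:,1]); return v,a,np.angle(np.exp(8j*a).mean())/8
if __name__=="__main__":
    np.savez("s_%.1f.npz"%s["t"],img=d["img"])
    for im in (np.load("side0.npz")["img"],np.load("s7.npz")["img"],d["img"]):
        v,a,ph=holes(im); print("phase(mod .785) %.3f n %d"%(ph,len(a)),np.sort(a).round(2))
    cv2.imwrite("pics/r_%.1f.png"%s["t"],rect(d["img"])[:,:,::-1])
E
python3 arc.py 2.42 .06 15
python3 -m handwheel '[{"dx":0,"dy":-0.0025,"dz":0.0019,"rx":0,"ry":0,"rz":0,"hand":0.0},{"dx":0,"dy":-0.0027,"dz":0.0017,"rx":0,"ry":0,"rz":0,"hand":0.0},{"dx":0,"dy":-0.0028,"dz":0.0016,"rx":0,"ry":0,"rz":0,"hand":0.0},{"dx":0,"dy":-0.0029,"dz":0.0014,"rx":0,"ry":0,"rz":0,"hand":0.0},{"dx":0,"dy":-0.003,"dz":0.0012,"rx":0,"ry":0,"rz":0,"hand":0.0},{"dx":0,"dy":-0.003,"dz":0.001,"rx":0,"ry":0,"rz":0,"hand":0.0},{"dx":0,"dy":-0.0031,"dz":0.0009,"rx":0,"ry":0,"rz":0,"hand":0.0},{"dx":0,"dy":-0.0032,"dz":0.0007,"rx":0,"ry":0,"rz":0,"hand":0.0},{"dx":0,"dy":-0.0032,"dz":0.0005,"rx":0,"ry":0,"rz":0,"hand":0.0},{"dx":0,"dy":-0.0033,"dz":0.0003,"rx":0,"ry":0,"rz":0,"hand":0.0}]' >/dev/null; python3 st.py
```

```text
2.48 dy -0.0025 dz 0.0021
2.54 dy -0.0027 dz 0.0019
2.6 dy -0.0028 dz 0.0018
2.66 dy -0.0029 dz 0.0016
2.72 dy -0.0030 dz 0.0014
2.78 dy -0.0030 dz 0.0013
2.84 dy -0.0031 dz 0.0011
2.9 dy -0.0032 dz 0.0009
2.96 dy -0.0032 dz 0.0007
3.02 dy -0.0033 dz 0.0005
3.08 dy -0.0033 dz 0.0003
3.14 dy -0.0033 dz 0.0001
3.2 dy -0.0033 dz -0.0001
3.26 dy -0.0033 dz -0.0003
3.32 dy -0.0033 dz -0.0005
t 19.03 c 2.975 r 0.0549 x 0.6032  tang F -6.7 rad F -2.0 Fx -0.9 width 0.164
phase(mod .785) -0.358 n 5 [-2.74 -1.93 -1.09 -0.38  2.77]
phase(mod .785) -0.071 n 7 [-2.52 -1.68 -0.83 -0.01  0.78  1.54  3.  ]
phase(mod .785) -0.308 n 6 [-2.75 -1.95 -1.1  -0.25  0.55  1.3 ]
```

Crank and drum both turned 0.55 rad, so the drum is still leading against the pin, with its help fading (6.7 N). I'll take smaller steps on.

```bash
python3 -m handwheel '[{"dx":0,"dy":-0.0016,"dz":0.0002,"rx":0,"ry":0,"rz":0,"hand":0.0},{"dx":0,"dy":-0.0017,"dz":0.0001,"rx":0,"ry":0,"rz":0,"hand":0.0},{"dx":0,"dy":-0.0016,"dz":0.0001,"rx":0,"ry":0,"rz":0,"hand":0.0},{"dx":0,"dy":-0.0017,"dz":0.0,"rx":0,"ry":0,"rz":0,"hand":0.0},{"dx":0,"dy":-0.0016,"dz":0.0,"rx":0,"ry":0,"rz":0,"hand":0.0},{"dx":0,"dy":-0.0017,"dz":-0.0001,"rx":0,"ry":0,"rz":0,"hand":0.0},{"dx":0,"dy":-0.0016,"dz":-0.0001,"rx":0,"ry":0,"rz":0,"hand":0.0},{"dx":0,"dy":-0.0017,"dz":-0.0002,"rx":0,"ry":0,"rz":0,"hand":0.0},{"dx":0,"dy":-0.0016,"dz":-0.0002,"rx":0,"ry":0,"rz":0,"hand":0.0},{"dx":0,"dy":-0.0017,"dz":-0.0003,"rx":0,"ry":0,"rz":0,"hand":0.0}]' >/dev/null; python3 st.py
python3 arc.py 3.32 .03 20 | sed -n '1~3p'
python3 -m handwheel '[{"dx":0,"dy":-0.0016,"dz":-0.0003,"rx":0,"ry":0,"rz":0,"hand":0.0},{"dx":0,"dy":-0.0016,"dz":-0.0004,"rx":0,"ry":0,"rz":0,"hand":0.0},{"dx":0,"dy":-0.0016,"dz":-0.0004,"rx":0,"ry":0,"rz":0,"hand":0.0},{"dx":0,"dy":-0.0016,"dz":-0.0005,"rx":0,"ry":0,"rz":0,"hand":0.0},{"dx":0,"dy":-0.0016,"dz":-0.0005,"rx":0,"ry":0,"rz":0,"hand":0.0},{"dx":0,"dy":-0.0016,"dz":-0.0006,"rx":0,"ry":0,"rz":0,"hand":0.0},{"dx":0,"dy":-0.0016,"dz":-0.0006,"rx":0,"ry":0,"rz":0,"hand":0.0},{"dx":0,"dy":-0.0015,"dz":-0.0007,"rx":0,"ry":0,"rz":0,"hand":0.0},{"dx":0,"dy":-0.0015,"dz":-0.0007,"rx":0,"ry":0,"rz":0,"hand":0.0},{"dx":0,"dy":-0.0015,"dz":-0.0007,"rx":0,"ry":0,"rz":0,"hand":0.0}]' >/dev/null; python3 st.py|sed -n '1p;4p'
```

```text
t 19.92 c 3.265 r 0.0549 x 0.6025  tang F -7.1 rad F -1.4 Fx 0.7 width 0.158
phase(mod .785) -0.358 n 5 [-2.74 -1.93 -1.09 -0.38  2.77]
phase(mod .785) -0.071 n 7 [-2.52 -1.68 -0.83 -0.01  0.78  1.54  3.  ]
phase(mod .785) -0.022 n 6 [-2.48 -1.65 -0.78  0.05  0.82  1.54]
3.35 dy -0.0016 dz -0.0003
3.44 dy -0.0016 dz -0.0005
3.53 dy -0.0015 dz -0.0006
3.62 dy -0.0015 dz -0.0007
3.71 dy -0.0014 dz -0.0009
3.8 dy -0.0013 dz -0.0010
3.89 dy -0.0012 dz -0.0011
t 20.80 c 3.556 r 0.0549 x 0.6018  tang F -9.3 rad F -0.0 Fx 2.2 width 0.165
phase(mod .785) 0.289 n 7 [-2.78 -2.19 -1.35 -0.51  0.3   1.06  2.78]
```

The drum still follows the crank one to one (+ side). Continuing.

```bash
python3 -m handwheel '[{"dx":0,"dy":-0.0015,"dz":-0.0007,"rx":0,"ry":0,"rz":0,"hand":0.0},{"dx":0,"dy":-0.0015,"dz":-0.0008,"rx":0,"ry":0,"rz":0,"hand":0.0},{"dx":0,"dy":-0.0014,"dz":-0.0008,"rx":0,"ry":0,"rz":0,"hand":0.0},{"dx":0,"dy":-0.0014,"dz":-0.0009,"rx":0,"ry":0,"rz":0,"hand":0.0},{"dx":0,"dy":-0.0014,"dz":-0.0009,"rx":0,"ry":0,"rz":0,"hand":0.0},{"dx":0,"dy":-0.0013,"dz":-0.001,"rx":0,"ry":0,"rz":0,"hand":0.0},{"dx":0,"dy":0,"dz":0,"rx":0,"ry":0,"rz":0,"hand":0.0},{"dx":0,"dy":0,"dz":0,"rx":0,"ry":0,"rz":0,"hand":0.0},{"dx":0,"dy":0,"dz":0,"rx":0,"ry":0,"rz":0,"hand":0.0},{"dx":0,"dy":0,"dz":0,"rx":0,"ry":0,"rz":0,"hand":0.0}]' >/dev/null; python3 st.py|sed -n '1p;4p'; ls pics
```

```text
t 21.68 c 3.742 r 0.0549 x 0.6015  tang F -7.4 rad F -0.0 Fx 1.9 width 0.162
phase(mod .785) 0.184 n 6 [-2.24 -1.39 -0.54  0.27  1.01  1.62]
c0.png
m3.png
m5.png
r7.png
r_19.0.png
r_19.9.png
r_20.8.png
r_21.7.png
s4.png
s6.png
side0.png
top0.png
w1.png
w2.png
x.png
```

The drum stopped and went back by 0.04 while the crank advanced 0.19, so it is now hanging free. From the hole angles the rotor reads about 0 here. I'll hold still and check.

```bash
for i in 1 2; do :; done
python3 -m handwheel '[{"dx":0,"dy":0,"dz":0,"rx":0,"ry":0,"rz":0,"hand":0.0},{"dx":0,"dy":0,"dz":0,"rx":0,"ry":0,"rz":0,"hand":0.0},{"dx":0,"dy":0,"dz":0,"rx":0,"ry":0,"rz":0,"hand":0.0},{"dx":0,"dy":0,"dz":0,"rx":0,"ry":0,"rz":0,"hand":0.0},{"dx":0,"dy":0,"dz":0,"rx":0,"ry":0,"rz":0,"hand":0.0},{"dx":0,"dy":0,"dz":0,"rx":0,"ry":0,"rz":0,"hand":0.0},{"dx":0,"dy":0,"dz":0,"rx":0,"ry":0,"rz":0,"hand":0.0},{"dx":0,"dy":0,"dz":0,"rx":0,"ry":0,"rz":0,"hand":0.0},{"dx":0,"dy":0,"dz":0,"rx":0,"ry":0,"rz":0,"hand":0.0},{"dx":0,"dy":0,"dz":0,"rx":0,"ry":0,"rz":0,"hand":0.0}]' >/dev/null; python3 st.py|sed -n '1p;4p'
python3 -m handwheel '[{"dx":0,"dy":0,"dz":0,"rx":0,"ry":0,"rz":0,"hand":0.0},{"dx":0,"dy":0,"dz":0,"rx":0,"ry":0,"rz":0,"hand":0.0},{"dx":0,"dy":0,"dz":0,"rx":0,"ry":0,"rz":0,"hand":0.0},{"dx":0,"dy":0,"dz":0,"rx":0,"ry":0,"rz":0,"hand":0.0},{"dx":0,"dy":0,"dz":0,"rx":0,"ry":0,"rz":0,"hand":0.0},{"dx":0,"dy":0,"dz":0,"rx":0,"ry":0,"rz":0,"hand":0.0},{"dx":0,"dy":0,"dz":0,"rx":0,"ry":0,"rz":0,"hand":0.0},{"dx":0,"dy":0,"dz":0,"rx":0,"ry":0,"rz":0,"hand":0.0},{"dx":0,"dy":0,"dz":0,"rx":0,"ry":0,"rz":0,"hand":0.0},{"dx":0,"dy":0,"dz":0,"rx":0,"ry":0,"rz":0,"hand":0.0}]' >/dev/null; python3 st.py|sed -n '1p;4p'
python3 - <<'E'
import cv2,glob
a=cv2.imread("pics/r_19.9.png"); f=sorted(glob.glob("pics/r_2*.png"))[-1]; cv2.imwrite("pics/p9.png",cv2.hconcat([a,cv2.imread(f)])); print(f)
E
```

```text
t 22.57 c 3.742 r 0.0549 x 0.6015  tang F -7.5 rad F -0.2 Fx 1.5 width 0.162
phase(mod .785) 0.163 n 6 [-2.28 -1.41 -0.55  0.24  0.97  1.64]
t 23.45 c 3.742 r 0.0549 x 0.6015  tang F -7.2 rad F -0.3 Fx 2.5 width 0.161
phase(mod .785) 0.166 n 6 [-2.28 -1.41 -0.55  0.24  0.98  1.65]
pics/r_23.4.png
```

View pics/p9.png

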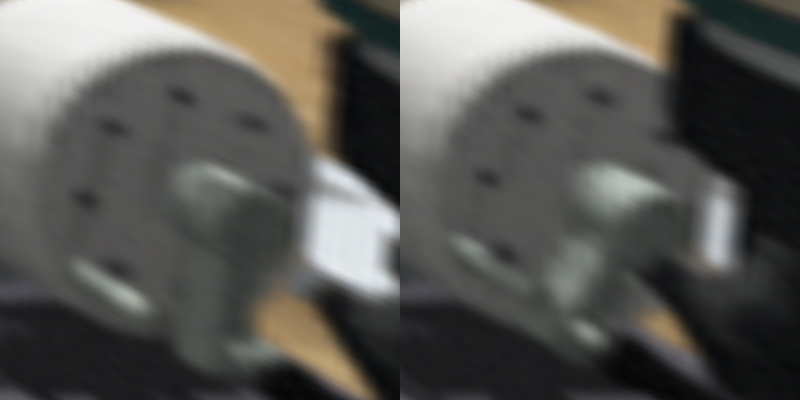

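Between the locked position (left) and now (right), the drum settled 0.205 rad further on while the crank went 0.477 rad. That puts the rotor at about −0.02. The clockwise pin base at (55,240) is well clear of the arm, and nothing moves. I'll hand in.

```bash
python3 -c "
from cell import bot; print(bot.hand_in())"
```

```text
the job is handed in; nothing more can be done
None
```

The job is handed in, with no verdict shown: the spirit level lies on the bench clear of the stand, and the gripper holds the crank at rest at about 3.74 rad, with the drum hanging free and the arm about 0.02 rad from midway between the dog pins, judging by the camera images.

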